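Fit the cartridge and lock the quarter-turn cover

TASK

Take the round cartridge out of the parts tray and lower it, knob outwards, into the square well in the sloping grey deck of the air unit, without dropping it in. Swing the cover shut over it against its stop, then push the wing stud down through the slot and turn it a quarter turn clockwise until it catches and stays down. Leave everything else standing where it is.

Things in the scene. Friction and masses are not known exactly. Their poses are not given: they have to be found in the camera images.
- cartridge: The part to fit: plain metal cylinder 46 mm in diameter and 30 mm high with a round knob 18 mm in diameter and 18 mm high on its top (48 mm in all), 0.13 kg. Stands upright in the tray. Origin: centre of its underside; z along its axis towards the knob.
- tray: Dark steel parts tray, 200 x 220 mm, walls 22 mm high and 4 mm thick, floor 4 mm thick; fixed. Origin: centre of its underside. Holds the cartridge, jar, bearing and spool upright in four places, in any arrangement, about 100 mm apart.
- deck: Grey sloping top plate of the air unit, 220 mm up the slope by 290 mm across, fixed, inclined 30 degrees, sloping down away from the robot. Origin: centre of its upper face, 115 mm above the bench. Axes: x up the slope (roughly towards the robot), y across it (left when looking up the slope), z normal to the plate, outwards. The housing below is about 190 mm deep and 290 mm wide.
- well (a point): Centre of the inner floor of the square well (62 x 62 mm, 54 mm deep from the deck face, walls along the deck's x and y, mouth at the deck's origin); axes as the deck's.
- pivot (a point): Pivot of the cover, on the deck face, 85 mm from the deck's centre towards -y of the deck; axes as the deck's. The pivot axis is the deck's z.
- slot (a point): Centre of the slot for the stud, at the deck face, 75 mm from the deck's centre towards +y of the deck, 160 mm from the pivot. The slot is 8 mm wide and 23 mm long, the length along the deck's y. Axes as the deck's.
- cover (a joint): Angle of the cover. 0: shut against its stop, its length along the deck's y, the well covered and the stud exactly over the slot. Positive: swung open up the slope (clockwise looking down on the deck; at 1.57 it points up the slope), up to 2.3. Friction holds it where it is left (0.25 N m). It can be swung by the stud's wing.
- stud_press (a joint): How far the stud is pushed down, m. 0: sprung up; most 0.014. It goes down more than 0.001 only over the slot with its wing along the slot (within about 8 degrees). From 0.012 it can be turned; after the quarter turn it springs back to 0.0095 and stays caught. Let go earlier it springs up or stays near 0.012, not caught. Spring: 3 N at the top, 9 N at 0.012.
- stud_turn (a joint): Angle of the stud in the cover, rad. 0: the wing points along the cover's length, the position for entering the slot. Positive: clockwise seen looking down on the deck; 1.57: across the cover, the caught position (stop at 1.62, other stop at -0.6). Starts somewhat askew; light friction holds it.
- stud_wing (a point): Centre of the stud's steel wing, a bar 34 mm long, 10 mm thick and 24 mm high (along the deck's z), on a round flange 30 mm in diameter, 4 mm thick, just below it. Site axes: y along the wing, x across its thickness, z outwards, normal to the deck. The centre lies 38.5 mm above the deck face with the stud up.
- jar: Bystander in the tray: jar 46 mm in diameter, 55 mm high. Origin: centre of its underside.
- bearing: Bystander in the tray: steel ring 48 mm in diameter, 16 mm high, lying flat. Origin: centre of its underside.
- spool: Bystander in the tray: metal spool 44 mm in diameter, 40 mm high. Origin: centre of its underside.
- screwdriver: Bystander: screwdriver lying on the bench in front of the robot.
- wrench: Bystander: wrench lying flat on the bench beyond the work.
- spray: Bystander: bottle 64 mm in diameter, 180 mm high, at the left of the work. Origin: centre of its underside.
- tin: Bystander: tin 74 mm in diameter, 90 mm high, at the right of the work. Origin: centre of its underside.
- cover_mid (a point): Middle of the upper face of the aluminium cover plate, 84 x 216 x 4 mm, which lies 2 mm clear of the deck face. The pivot lies 28 mm from one end, the stud 28 mm from the other, both on its centre line. Site axes: y along the cover from pivot to stud, z outwards.
Mind the look-alikes: they are no part of the job. What is shaped like the cartridge but green or red is not meant.

How it is judged:
By the outcome, as a careful person would: the job done as asked, in the order asked, and still so for the second after the job is handed in, with the robot touching nothing.
It also fails if it takes over 64 s, if anything falls off the work surface, if the arm or the gripper's body presses on something with over 40 N, if the wrist force passes 120 N, or if a joint passes its speed limit or range.

ROBOT

A 6-joint arm with a two-finger parallel gripper is mounted at the origin on the work surface. World frame = base frame: x ahead of the robot, y to its left, z up, the work surface at z = 0. Lengths are in m, angles in rad, forces in N, time in s.
With the tool pointing down it reaches from about 0.25 to 0.8 m from the base axis. Payload 8.5 kg.
Tool frame: the origin (TCP) lies midway between the tips of the shut fingers; the grasp point (between the pads) lies arm.grip_point_offset behind it (arm.grip_point_offset is the distance from the TCP to the grasp point, in m); z points along the fingers, y is the line along which they close (so a half turn about z gives the same grasp; the last joint's range is limited). The gripper opens to 85 mm and grips with 20 to 120 N. Pads are 22 mm wide; open, the fingers measure 114 mm over their backs; the gripper's body (76 mm by 85 mm) begins 54 mm behind the grasp point. The pads swing forward as they close: fully open they stand 13 mm farther back than shut.
Start: joints at [-1.167, 0.238, -0.013, 1.319, 0, 1.571], TCP at [0.206, -0.483, 0.231] pointing down, gripper open.
Joint ranges: [-2.66, 2.66], [-1.03, 1.9], [-1.14, 1.46], [-1.82, 2.27], [-1.45, 1.34], [-3.14, 3.14]. Speed limits (rad/s): [2.22, 2.22, 2.79, 3.14, 3.14, 3.14].

INTERFACE

Orientations are given as a unit quaternion [w, x, y, z].
In Python, from cell import arm gives the robot as it stands.
- The arm moves only by the tool apply_moves, never from a script. Its argument "plan" is a list that holds one entry, the list of rows, each a list of 6 numbers: the shift along the tool's x, y, z each as a share of 0.3 m, from -1 to 1, then the turn, a rotation vector about the tool's x, y, z each as a share of pi/2 rad, from -1 to 1. In form: [[[dx, dy, dz, wx, wy, wz], ...]]. A call has 1 to 10 rows; each row is the pose to reach, as a shift and turn from the pose commanded when the call began, along the tool's axes at that moment; what a row does not reach only later rows make up. A row lasts 1/12 s, in which the tool goes at most 41.7 mm and 7.16 degrees, less where a joint would pass 70% of its speed; a pose out of reach is approached as far as the arm can. A call with a number of a shift or a turn outside -1 to 1 is refused whole. A call with a gripper value outside its range is refused whole. "gripper" is the opening, from 0 (shut) to 1 (fully open), set as the call begins (left out, the last holds). The fingers move at their own pace and stop on an object; the grip force is fixed at half the most. Time passes only in rows, so rows that repeat a pose let the fingers close. It gives the time, the measured TCP pose, the force, the opening and the grip force at its end, in the units of the state.
- arm.read_state(): the state, without advancing time (a new reading comes with each control period).
- arm.capture(name): name is "scene" or "side" or "wrist"; returns the picture (400x640x3 uint8, red, green, blue); there is no depth.
- arm.calibration(name): a dict with "fx", "fy", "cx", "cy" (pixels), "origin" and "attitude" of the camera in the world. Camera axes: x right, y up, looking along -z (the intrinsics and any distortion apply to the point x, -y, -z); pixel columns grow to the right and rows downward; lengths in m; the calibration is good to about 2 mm. A picture is of the moment at which its call begins: read the wrist's pose just before it. calibration takes no time and is no camera call; for the wrist camera it gives the pose at the moment of the call.
- arm.close_job(): hands the job in; it is judged then, once.
The state is a dict: "t": time; "joints": joint angles; "joint_vel": joint speeds; "joint_efforts": joint torques, N m; "ee_pos": TCP position; "orientation": TCP orientation; "ft_force": force on the tool from outside, world axes, zero at the start; "moment": the same for the moment, N m; "width": finger opening in m; "grasp_force": force on a finger pad.
Only numpy, scipy, OpenCV 4.12 (cv2) and the standard library are available. Lean on these libraries where they do the work, as an engineer would, in place of code of your own. Each camera call takes 0.05 s, during which the arm holds its last target. There are 200 camera calls.

## Working session

There is one attempt and no reset: what is moved stays moved. The work goes in short steps, Python scripts to look and compute and a tool call to move; the robot and the scene stay as the last step left them, time stands still between calls to the robot, and variables do not carry over. Pictures are saved under pics/ and viewed, at most 10 in all, crops included, and the job is handed in when it is done.

Besides the shell and the picture viewer there is one more tool, called by a JSON object that holds its "method" and its "body", one argument or row to a line. apply_moves: Moves the arm, as the interface text tells. Shift numbers are shares of 0.3 m and turn numbers shares of pi/2 rad, none past 1 either way. Its arguments: {"type":"object","properties":{"plan":{"type":"array","items":{"type":"array","items":{"type":"array","items":{"type":"number","minimum":-1,"maximum":1}}}},"gripper":{"type":"number"}},"required":["plan"]}

```bash
ls; mkdir -p pics; python3 - <<'E'
from cell import arm
import cv2,numpy as np
print(arm.read_state()); print(arm.grip_point_offset)
for n in("scene","side","wrist"):
    im=arm.capture(n); cv2.imwrite(f"pics/{n}0.png",im[:,:,::-1]); print(n,arm.calibration(n))
E
```

```text
pics
{'t': 0.0, 'joints': array([-1.16702385e+00,  2.38778789e-01, -1.42585382e-02,  1.31917397e+00,
        2.38530463e-06,  1.57081205e+00]), 'joint_vel': array([ 3.19689161e-05,  9.28394154e-05, -1.60617612e-03, -1.72694556e-03,
       -2.87389514e-03,  2.76015575e-04]), 'joint_efforts': array([-1.08119064e-03, -5.38778400e+01,  3.46432722e+01,  1.84316409e-02,
        8.34069760e-05,  1.52482272e-05]), 'ee_pos': array([ 0.20610829, -0.48240809,  0.23067699]), 'orientation': array([-6.93355002e-04,  9.79691428e-01,  2.00509864e-01, -1.40700415e-04]), 'ft_force': array([0.04334936, 0.3007375 , 0.12787223]), 'moment': array([0.01640247, 0.00189548, 0.02644088]), 'grasp_force': 0.0, 'width': 0.08571596920724998}
0.0187
scene {'fx': 371.8242700255246, 'fy': 371.8242700255246, 'cx': 324.2619589945224, 'cy': 208.16475837845937, 'origin': array([ 1.05359998, -0.9786319 ,  0.89141954]), 'attitude': array([0.86586651, 0.44731025, 0.10527054, 0.19775449])}
side {'fx': 390.02678537386464, 'fy': 390.02678537386464, 'cx': 319.67613732970113, 'cy': 201.34383030659336, 'origin': array([ 0.25997907, -0.60533643,  0.96786296]), 'attitude': array([ 0.91071696,  0.32299678, -0.08214233, -0.24396791])}
wrist {'fx': 346.6804679291639, 'fy': 346.6804679291639, 'cx': 322.77489736354784, 'cy': 204.62460255928912, 'origin': array([ 0.26991573, -0.45725669,  0.37433906]), 'attitude': array([ 0.82663485, -0.11460827,  0.07616431, -0.54565444])}
```

View pics/scene0.png

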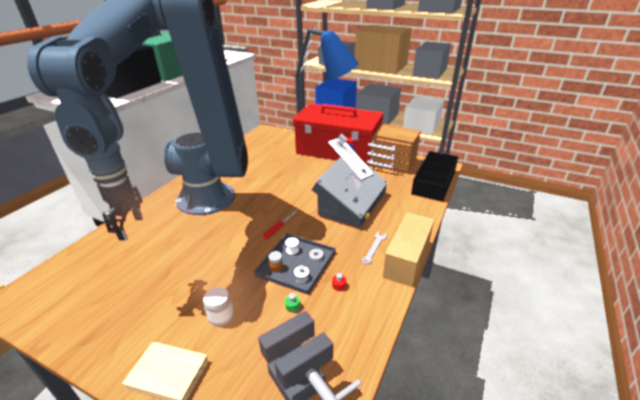

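View pics/side0.png

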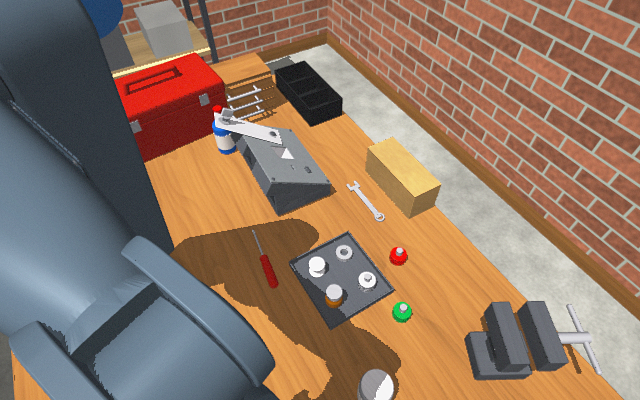

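Candidates (side view): tray items at (367,280), (317,266), (344,252) and (333,294), plus red (398,256) and green (402,312). The one with the knob, (367,280), looks like the cartridge. I'll check it in a close crop.

```bash
python3 - <<'E'
import cv2,numpy as np
im=cv2.imread("pics/side0.png")
a=cv2.resize(im[225:335,285:415],None,fx=4.4,fy=4.4,interpolation=cv2.INTER_CUBIC)
cv2.imwrite("pics/c1.png",a)
b=cv2.resize(im[95:220,205:335],None,fx=4.6,fy=4.6,interpolation=cv2.INTER_CUBIC)
cv2.imwrite("pics/c2.png",b)
E
```

```text
(no output)
```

View pics/c1.png

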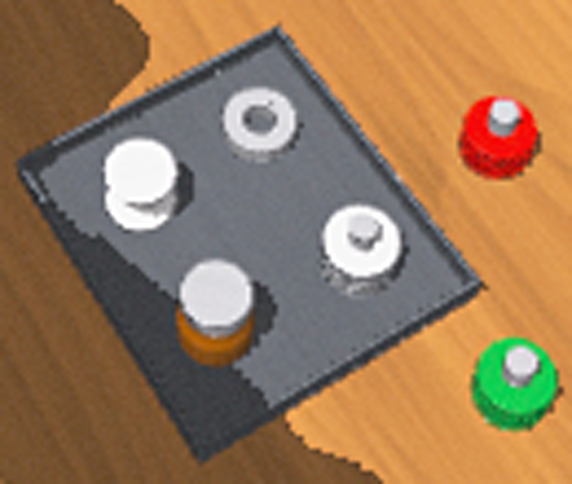

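View pics/c2.png

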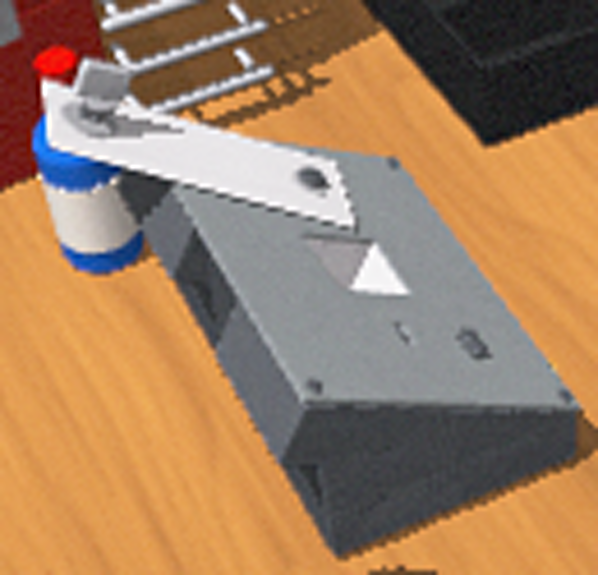

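Crop 1 confirms it: the plain metal knobbed part is at side pixel (368,277). The red and green copies stand outside the tray. Crop 2 shows the deck: well mouth around (283,153), slot near (292,167), pivot near (273,134), and the cover open with its wing near (227,113). Next I'll fit the poses.

```bash
cat > h.py <<'E'
import numpy as np,cv2
from scipy.spatial.transform import Rotation as R
from scipy.optimize import least_squares
from cell import arm
def q2R(q): return R.from_quat(np.r_[q[1:],q[0]])
def proj(c,P):
    p=(np.atleast_2d(P)-c['origin'])@q2R(c['attitude']).as_matrix()
    return np.c_[c['cx']-c['fx']*p[:,0]/p[:,2], c['cy']+c['fy']*p[:,1]/p[:,2]]
def onplane(c,uv,z):
    d=q2R(c['attitude']).as_matrix()@np.array([(uv[0]-c['cx'])/c['fx'],-(uv[1]-c['cy'])/c['fy'],-1])
    return c['origin']+d*(z-c['origin'][2])/d[2]
def deckR(yaw): # yaw=0: up slope towards -x world
    # x up the slope, y = left looking up
    s,c=np.sin(np.pi/6),np.cos(np.pi/6)
    x=np.array([-c,0,s]); y=np.array([0,-1,0]); z=np.cross(x,y)
    return R.from_rotvec([0,0,yaw])*R.from_matrix(np.c_[x,y,z])
def deck(p): return np.array([p[0],p[1],.115]),deckR(p[2])
E
python3 - <<'E'
from h import *
c=arm.calibration("side")
f=lambda a:np.array(a)/4.6+[205,95]
g=lambda a:np.array(a)/4.4+[285,225]
print("cart top",onplane(c,g((365,222)),.052),"body top",onplane(c,g((362,241)),.034))
for n,p,z in(("spool",(141,168),.044),("bearing",(260,118),.02),("jar",(216,293),.059)):print(n,onplane(c,g(p),z))
for p in((20,165),(278,30),(480,287),(203,460)):print("tray",onplane(c,g(p),.022))
pts=[((.031,-.031,0),(302,235)),((-.031,-.031,0),(376,240)),((-.031,.031,0),(410,296)),((.031,.031,0),(350,290)),
((0,.075,0),(402,330)),((0,-.085,.007),(315,180)),((.11,.145,0),(304,402)),((-.11,.145,0),(582,408)),((-.11,-.145,0),(397,157))]
L=np.array([a for a,_ in pts]);U=np.array([f(b) for _,b in pts])
fun=lambda p:(proj(c,deck(p)[0]+deck(p)[1].apply(L))-U).ravel()
s=least_squares(fun,[.6,0,0],loss='soft_l1');print(s.x,fun(s.x).reshape(-1,2).round(1).tolist())
o,D=deck(s.x)
# cover angle from stud wing pixel
w=f((100,82));t=np.arange(0,2.3,.01)
# angle: cover dir at 0 = +y ; positive swings to +x
W=np.array([o+D.apply([.16*np.sin(a),-.085+.16*np.cos(a),.0385]) for a in t])
e=np.linalg.norm(proj(c,W)-w,axis=1);i=e.argmin();print("cover",t[i],e[i],W[i])
for n,l in(("well",(0,0,-.054)),("slot",(0,.075,0)),("pivot",(0,-.085,0))):print(n,o+D.apply(l))
print(D.as_matrix())
E
```

```text
cart top [ 0.60689381 -0.23938077  0.052     ] body top [ 0.60496449 -0.2418328   0.034     ]
spool [ 0.51197085 -0.13678722  0.044     ]
bearing [ 0.60275012 -0.13112138  0.02      ]
jar [ 0.50475872 -0.23699845  0.059     ]
tray [ 0.4531412  -0.08556983  0.022     ]
tray [ 0.64864578 -0.08030256  0.022     ]
tray [ 0.65320844 -0.29764529  0.022     ]
tray [ 0.45602643 -0.30501421  0.022     ]
[ 0.59498841  0.22504477 -0.03563651] [[-0.2, -0.6], [0.0, 0.0], [0.9, -0.2], [-2.6, -0.2], [0.6, 0.9], [-0.7, 0.4], [0.2, -0.6], [-0.0, 0.1], [0.4, 0.3]]
cover 1.82 0.9721433743934694 [0.48446216 0.35352545 0.22587071]
well [0.56800555 0.22600675 0.06823463]
slot [0.59231623 0.15009239 0.115     ]
pivot [0.59801687 0.3099908  0.115     ]
[[-8.65475553e-01 -3.56289660e-02  4.99682543e-01]
 [ 3.08555897e-02 -9.99365087e-01 -1.78144830e-02]
 [ 5.00000000e-01  1.73472348e-18  8.66025404e-01]]
```

```bash
cat >> h.py <<'E'
DP=[0.595,0.225,-0.0356]
def row(p,Rt,s=None,base=None):
    """row numbers from the present pose (or base) to pose p,Rt"""
    if base is None:
        s=s or arm.read_state(); base=(s['ee_pos'],q2R(s['orientation']))
    b,Rb=base
    return np.r_[Rb.inv().apply(np.array(p)-b)/.3,(Rb.inv()*Rt).as_rotvec()/(np.pi/2)].round(4).tolist()
def down(az): # tool down, tool y at azimuth az (deg)
    a=np.radians(az); y=np.array([np.cos(a),np.sin(a),0]); z=np.array([0,0,-1.]); return R.from_matrix(np.c_[np.cross(y,z),y,z])
E
python3 - <<'E'
from h import *
print(row((.4,-.36,.23),down(-40)))
r=down(-40)
print(row((.606,-.24,.19),down(-20),base=(np.array([.4,-.36,.23]),r)))
E
```

```text
[0.7546, -0.1216, 0.0029, -0.0007, -0.0002, -0.2985]
[0.7478, 0.2689, 0.1333, 0.0, 0.0, -0.2222]
```

{"method": "apply_moves", "body": {
  "plan": [
    [[0.75, -0.12, 0, 0, 0, -0.3], [0.75, -0.12, 0, 0, 0, -0.3], [0.75, -0.12, 0, 0, 0, -0.3], [0.75, -0.12, 0, 0, 0, -0.3], [0.75, -0.12, 0, 0, 0, -0.3], [0.75, -0.12, 0, 0, 0, -0.3], [0.75, -0.12, 0, 0, 0, -0.3]]
  ],
  "gripper": 0.5
}}

```text
t: 0.73
ee_pos: [0.4022, -0.3588, 0.2308]
orientation: [-0.0, 0.905, 0.426, 0.0]
ft_force: [-0.5, 0.3, 0.1]
width: 0.0427
grasp_force: 0.0
```

{"method": "apply_moves", "body": {
  "plan": [
    [[0.75, 0.27, 0.13, 0, 0, -0.22], [0.75, 0.27, 0.13, 0, 0, -0.22], [0.75, 0.27, 0.13, 0, 0, -0.22], [0.75, 0.27, 0.13, 0, 0, -0.22], [0.75, 0.27, 0.13, 0, 0, -0.22], [0.75, 0.27, 0.13, 0, 0, -0.22], [0.75, 0.27, 0.13, 0, 0, -0.22], [0.75, 0.27, 0.13, 0, 0, -0.22], [0.75, 0.27, 0.13, 0, 0, -0.22]]
  ]
}}

```text
t: 1.48
ee_pos: [0.6048, -0.2407, 0.1918]
orientation: [-0.0, 0.819, 0.573, -0.0]
ft_force: [-0.2, 0.4, 0.6]
width: 0.0428
grasp_force: 0.0
```

```bash
python3 - <<'E'
from h import *
import json
s=arm.read_state();print(s['t'],s['ee_pos'],s['width'],s['joints'],s['joint_vel'].round(3),s['ft_force'])
c=arm.calibration("wrist");im=arm.capture("wrist")
cv2.imwrite("pics/w1.png",im[:,:,::-1])
print(proj(c,[(.606,-.24,.052),(.606,-.24,.034)]))
np.save("w1.npy",c,allow_pickle=True)
E
```

```text
1.4833 [ 0.60476084 -0.24071898  0.19184624] 0.04277382023262774 [-3.78676495e-01  4.72062608e-01  2.38308752e-01  1.33836983e+00
 -2.94999322e-04  1.54218873e+00] [-0.02  -0.023 -0.006  0.     0.001  0.002] [-0.2357357   0.43669606  0.61310646]
[[323.1432788  188.56635228]
 [323.15147714 183.93944658]]
```

View pics/w1.png

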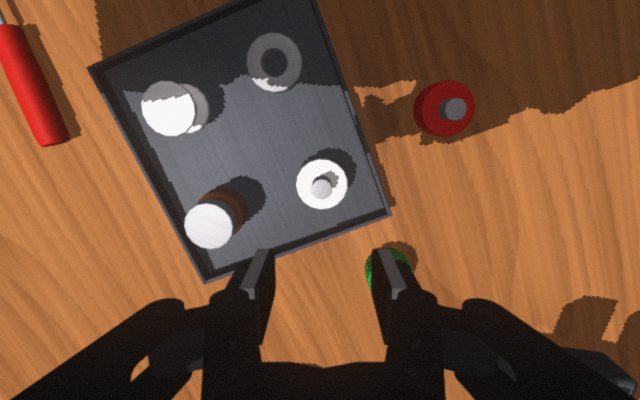

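Wrist view: the knob is at (321,188), where (323,188.6) was predicted, so the estimate is within about 1 mm. Descending onto the knob.

{"method": "apply_moves", "body": {
  "plan": [
    [[0, 0, 0.3, 0, 0, 0], [0, 0, 0.4, 0, 0, 0], [0.002, -0.002, 0.45, 0, 0, 0], [0.002, -0.002, 0.5, 0, 0, 0], [0.002, -0.002, 0.515, 0, 0, 0], [0.002, -0.002, 0.518, 0, 0, 0], [0.002, -0.002, 0.518, 0, 0, 0], [0.002, -0.002, 0.518, 0, 0, 0]]
  ]
}}

```text
t: 2.2
ee_pos: [0.6063, -0.2408, 0.0395]
orientation: [0.002, 0.82, 0.573, 0.001]
ft_force: [1.0, -0.4, -0.3]
width: 0.0427
grasp_force: 0.0
```

{"method": "apply_moves", "body": {
  "plan": [
    [[0, 0, 0, 0, 0, 0], [0, 0, 0, 0, 0, 0], [0, 0, 0, 0, 0, 0], [0, 0, 0, 0, 0, 0], [0, 0, 0, 0, 0, 0], [0, 0, 0, 0, 0, 0], [0, 0, 0, 0, 0, 0], [0, 0, 0, 0, 0, 0]]
  ],
  "gripper": 0
}}

```text
t: 2.87
ee_pos: [0.6059, -0.2401, 0.0387]
orientation: [0.001, 0.819, 0.573, 0.001]
ft_force: [-1.7, -0.2, 7.1]
width: 0.0153
grasp_force: 58.4
```

{"method": "apply_moves", "body": {
  "plan": [
    [[0, 0, -0.05, 0, 0, 0], [0, 0, -0.15, 0, 0, 0], [0, 0, -0.25, 0, 0, 0], [0, 0, -0.4, 0, 0, 0], [0, 0, -0.55, 0, 0, 0], [0, 0, -0.7, 0, 0, 0], [0, 0, -0.85, 0, 0, 0], [0, 0, -0.85, 0, 0, 0], [0, 0, -0.85, 0, 0, 0]]
  ]
}}

```text
t: 3.62
ee_pos: [0.6064, -0.2401, 0.2974]
orientation: [0.003, 0.819, 0.573, 0.002]
ft_force: [0.4, -0.1, -2.0]
width: 0.0154
grasp_force: 58.8
```

```bash
python3 - <<'E'
from h import *
s=arm.read_state();print(s['ee_pos'],s['width'],s['grasp_force'],s['ft_force'])
w=arm.capture("wrist");sc=arm.capture("side")
c=arm.calibration("side");u=proj(c,s['ee_pos'])[0].astype(int);print(u)
a=cv2.resize(w[150:400,200:450],(500,500))
y0,x0=max(u[1]-50,0),max(u[0]-50,0)
b=cv2.resize(sc[y0:y0+100,x0:x0+60],(300,500),interpolation=cv2.INTER_CUBIC)
print(x0,y0)
cv2.imwrite("pics/g1.png",np.hstack([a,b])[:,:,::-1])
o,D=deck(DP);T=R.from_matrix(np.c_[D.apply([0,-1,0]),D.apply([-1,0,0]),D.apply([0,0,-1])])
p1=np.array([.605,-.02,.295]);p2=o+D.apply([0,0,.10])
p0,R0=s['ee_pos'],q2R(s['orientation'])
print(row(p1,R0)); print(p2,row(p2,T,base=(p1,R0)))
E
```

```text
[ 0.60642771 -0.24010482  0.29743734] 0.015386837750245382 58.84799659252167 [ 0.41370359 -0.10761519 -2.03138276]
[378 220]
328 170
[0.6875, -0.2518, -0.0095, -0.0046, -0.0001, -0.0]
[0.64496832 0.22322038 0.20160254] [0.8073, -0.1554, 0.3099, 0.3358, -0.0515, -0.1959]
```

View pics/g1.png

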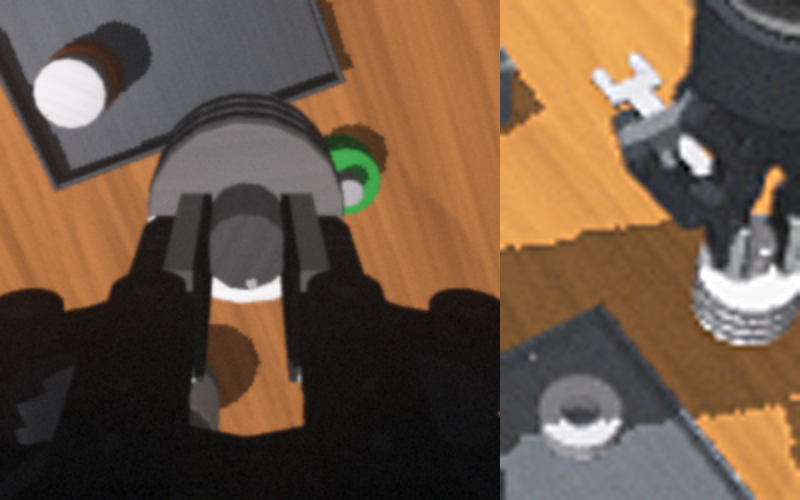

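The wrist view shows the cartridge held squarely by its knob. Carrying it to the well.

{"method": "apply_moves", "body": {
  "plan": [
    [[0.07, -0.02, 0, 0, 0, 0], [0.17, -0.06, 0, 0, 0, 0], [0.28, -0.1, 0, 0, 0, 0], [0.4, -0.14, 0, 0, 0, 0], [0.5, -0.18, 0, 0, 0, 0], [0.6, -0.22, 0, 0, 0, 0], [0.66, -0.24, 0, 0, 0, 0], [0.69, -0.25, 0, 0, 0, 0], [0.69, -0.25, 0, 0, 0, 0]]
  ]
}}

```text
t: 4.47
ee_pos: [0.6051, -0.0177, 0.2904]
orientation: [-0.001, 0.819, 0.574, -0.001]
ft_force: [-0.6, 0.4, -1.8]
width: 0.0153
grasp_force: 58.8
```

```bash
python3 - <<'E'
from h import *
s=arm.read_state();print(s['ee_pos'],s['joint_vel'].round(3))
o,D=deck(DP);T=R.from_matrix(np.c_[D.apply([0,-1,0]),D.apply([-1,0,0]),D.apply([0,0,-1])])
print(row(o+D.apply([0,0,.10]),T))
E
```

```text
[ 0.60505545 -0.01772729  0.29042545] [-0.047  0.     0.016  0.005 -0.014 -0.032]
[0.8006, -0.1478, 0.296, 0.329, -0.0519, -0.1941]
```

{"method": "apply_moves", "body": {
  "plan": [
    [[0.08, -0.015, 0.03, 0.033, -0.005, -0.02], [0.18, -0.033, 0.067, 0.074, -0.012, -0.044], [0.3, -0.055, 0.11, 0.12, -0.02, -0.073], [0.41, -0.076, 0.15, 0.17, -0.027, -0.1], [0.52, -0.096, 0.19, 0.21, -0.034, -0.126], [0.62, -0.115, 0.23, 0.255, -0.04, -0.15], [0.71, -0.131, 0.263, 0.292, -0.046, -0.172], [0.8, -0.148, 0.296, 0.329, -0.052, -0.194], [0.8, -0.148, 0.296, 0.329, -0.052, -0.194], [0.8, -0.148, 0.296, 0.329, -0.052, -0.194]]
  ]
}}

```text
t: 5.3
ee_pos: [0.6362, 0.2188, 0.1889]
orientation: [-0.185, 0.697, 0.67, -0.177]
ft_force: [0.1, -0.6, -0.2]
width: 0.0149
grasp_force: 58.8
```

{"method": "apply_moves", "body": {
  "plan": [
    [[0, 0, 0, 0, 0, 0], [0, 0, 0, 0, 0, 0]]
  ]
}}

```text
t: 5.47
ee_pos: [0.6355, 0.2168, 0.1985]
orientation: [-0.183, 0.698, 0.67, -0.173]
ft_force: [-0.3, -0.6, -0.3]
width: 0.0148
grasp_force: 58.8
```

```bash
python3 - <<'E'
from h import *
s=arm.read_state();print(s['t'],s['ee_pos'],s['joint_vel'].round(3),s['joints'])
o,D=deck(DP);T=R.from_matrix(np.c_[D.apply([0,-1,0]),D.apply([-1,0,0]),D.apply([0,0,-1])])
print(row(o+D.apply([0,0,.10]),T))
c=arm.calibration("wrist");im=arm.capture("wrist");np.save("w2.npy",c,allow_pickle=True);cv2.imwrite("pics/w2.png",im[:,:,::-1])
print(proj(c,o+D.apply([(.031,.031,0),(.031,-.031,0),(-.031,-.031,0),(-.031,.031,0),(0,.075,0),(0,-.085,.006)])).round(1).tolist())
E
```

```text
5.4667 [0.63551294 0.21675066 0.19847356] [-0.002 -0.038 -0.003 -0.003  0.003  0.004] [0.26096873 1.0446883  1.25315779 2.26749461 0.14865217 1.83597986]
[0.0229, 0.0217, -0.0239, 0.0096, -0.0039, -0.0026]
[[287.5, 238.2], [284.7, 152.6], [375.8, 152.0], [372.7, 237.4], [330.1, 292.0], [330.8, 66.3]]
```

View pics/w2.png

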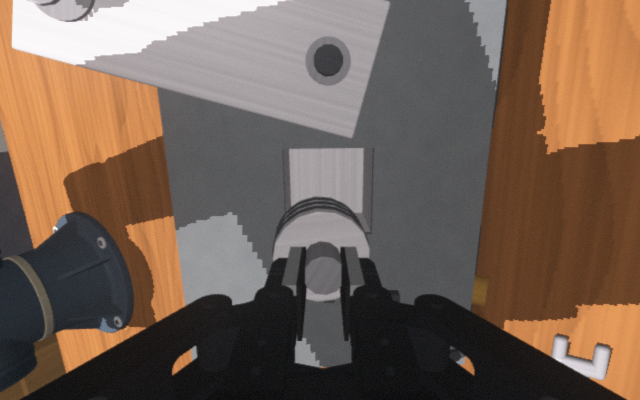

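Wrist view: well corners at (287,149), (373,149) and (372,232), about 3 px from prediction, so I'll shift the deck by 1.5 mm in +y. Joint 4 is at its limit here, so I'll come closer along the normal and check again.

```bash
sed -i 's/^DP=.*/DP=[0.595,0.2265,-0.0356]/' h.py; cat >> h.py <<'E'
def decktool(spin=0): # tool z = -deck z; spin deg: turn about tool z from tool y=-deck x
    o,D=deck(DP);return R.from_matrix(np.c_[D.apply([0,-1,0]),D.apply([-1,0,0]),D.apply([0,0,-1])])*R.from_rotvec([0,0,np.radians(spin)])
def dpt(*l): o,D=deck(DP);return o+D.apply(l)
def rep():
    s=arm.read_state();o,D=deck(DP)
    e=(decktool().inv()*q2R(s['orientation'])).as_rotvec()
    print('t',s['t'],'deck',D.inv().apply(s['ee_pos']-o).round(4),'rot deg',np.degrees(e).round(2),'q',s['joints'].round(3),'F',D.inv().apply(s['ft_force']).round(1),'w',round(s['width'],4),round(s['grasp_force'],1),'v',abs(s['joint_vel']).max().round(3))
    return s
E
python3 - <<'E'
from h import *
rep();print(row(dpt(0,0,.055),decktool()))
E
```

```text
t 5.5167 deck [0.0068 0.0082 0.0935] rot deg [-0.93  0.38  0.23] q [0.261 1.043 1.253 2.267 0.149 1.836] F [-0.4 -0.8  0.2] w 0.0152 58.8 v 0.018
[0.0267, 0.0206, 0.1288, 0.0104, -0.0042, -0.0025]
```

{"method": "apply_moves", "body": {
  "plan": [
    [[0.013, 0.01, 0.04, 0.005, -0.002, -0.001], [0.026, 0.02, 0.08, 0.01, -0.004, -0.0025], [0.026, 0.02, 0.12, 0.01, -0.004, -0.0025], [0.026, 0.02, 0.128, 0.01, -0.004, -0.0025], [0.026, 0.02, 0.128, 0.01, -0.004, -0.0025], [0.026, 0.02, 0.128, 0.01, -0.004, -0.0025], [0.026, 0.02, 0.128, 0.01, -0.004, -0.0025]]
  ]
}}

```text
t: 6.1
ee_pos: [0.6228, 0.2266, 0.1622]
orientation: [-0.186, 0.695, 0.671, -0.179]
ft_force: [-0.1, -0.5, -1.4]
width: 0.0151
grasp_force: 58.8
```

```bash
python3 - <<'E'
from h import *
rep();print(row(dpt(0,0,.02),decktool()))
E
```

```text
t 6.1 deck [-0.0005 -0.0011  0.0548] rot deg [-0.04 -0.01 -0.07] q [0.278 0.991 1.031 2.113 0.154 1.843] F [-0.6  0.5 -1.3] w 0.0151 58.8 v 0.015
[-0.0037, -0.0018, 0.1159, 0.0004, 0.0001, 0.0008]
```

{"method": "apply_moves", "body": {
  "plan": [
    [[-0.003, -0.002, 0.05, 0, 0, 0], [-0.003, -0.002, 0.1, 0, 0, 0], [-0.003, -0.002, 0.15, 0, 0, 0], [-0.003, -0.002, 0.19, 0, 0, 0], [-0.003, -0.002, 0.21, 0, 0, 0], [-0.003, -0.002, 0.22, 0, 0, 0], [-0.003, -0.002, 0.22, 0, 0, 0], [-0.003, -0.002, 0.22, 0, 0, 0]]
  ]
}}

```text
t: 6.77
ee_pos: [0.5892, 0.2274, 0.104]
orientation: [-0.186, 0.694, 0.671, -0.18]
ft_force: [1.3, 0.4, -0.4]
width: 0.0148
grasp_force: 58.8
```

```bash
python3 - <<'E'
from h import *
rep()
E
```

```text
t 6.7667 deck [-0.0005 -0.0007 -0.0125] rot deg [ 0.06 -0.05 -0.09] q [0.291 0.903 0.693 1.862 0.16  1.854] F [-1.3 -0.5  0.3] w 0.0148 58.8 v 0.006
```

Inside without contact. Now small steps down to the floor, expected at about −0.019.

{"method": "apply_moves", "body": {
  "plan": [
    [[0, 0, 0.006, 0, 0, 0], [0, 0, 0.012, 0, 0, 0], [0, 0, 0.017, 0, 0, 0], [0, 0, 0.02, 0, 0, 0], [0, 0, 0.02, 0, 0, 0]]
  ]
}}

```text
t: 7.18
ee_pos: [0.5862, 0.2274, 0.099]
orientation: [-0.186, 0.694, 0.671, -0.18]
ft_force: [2.7, -1.2, 4.2]
width: 0.0147
grasp_force: 59.6
```

{"method": "apply_moves", "body": {
  "plan": [
    [[0, 0, 0.003, 0, 0, 0], [0, 0, 0.006, 0, 0, 0], [0, 0, 0.006, 0, 0, 0], [0, 0, 0.006, 0, 0, 0]]
  ]
}}

```text
t: 7.52
ee_pos: [0.5858, 0.2275, 0.0988]
orientation: [-0.186, 0.695, 0.672, -0.179]
ft_force: [4.6, -1.7, 13.4]
width: 0.0154
grasp_force: 60.6
```

```bash
python3 - <<'E'
from h import *
rep()
E
```

```text
t 7.5167 deck [-0.0001 -0.0006 -0.0186] rot deg [-0.11  0.01 -0.1 ] q [0.292 0.894 0.662 1.837 0.161 1.856] F [ 2.7  1.5 13.9] w 0.0154 60.6 v 0.002
```

Floor contact at −0.0186 with 14 N. Releasing a little, then withdrawing along the normal.

{"method": "apply_moves", "body": {
  "plan": [
    [[0, 0, -0.003, 0, 0, 0], [0, 0, -0.003, 0, 0, 0], [0, 0, -0.003, 0, 0, 0], [0, 0, -0.003, 0, 0, 0], [0, 0, -0.003, 0, 0, 0]]
  ],
  "gripper": 0.29
}}

```text
t: 7.93
ee_pos: [0.585, 0.2274, 0.097]
orientation: [-0.187, 0.694, 0.671, -0.181]
ft_force: [0.1, 0.1, 0.3]
width: 0.0246
grasp_force: 0.0
```

```bash
python3 - <<'E'
from h import *
rep()
E
```

```text
t 7.9333 deck [-0.0003 -0.0006 -0.0206] rot deg [ 0.17 -0.08 -0.08] q [0.292 0.898 0.663 1.839 0.161 1.855] F [ 0.1 -0.1  0.3] w 0.0246 0.0 v 0.002
```

{"method": "apply_moves", "body": {
  "plan": [
    [[0, 0, -0.02, 0, 0, 0], [0, 0, -0.05, 0, 0, 0], [0, 0, -0.09, 0, 0, 0], [0, 0, -0.14, 0, 0, 0], [0, 0, -0.2, 0, 0, 0], [0, 0, -0.26, 0, 0, 0], [0, 0, -0.28, 0, 0, 0], [0, 0, -0.28, 0, 0, 0], [0, 0, -0.28, 0, 0, 0]]
  ]
}}

```text
t: 8.68
ee_pos: [0.6277, 0.2261, 0.1695]
orientation: [-0.187, 0.694, 0.671, -0.181]
ft_force: [0.3, -1.2, -0.2]
width: 0.0242
grasp_force: 0.0
```

```bash
python3 - <<'E'
from h import *
rep()
w=arm.capture("wrist");sc=arm.capture("side")
c=arm.calibration("wrist")
np.save("w3.npy",c,allow_pickle=True);cv2.imwrite("pics/w3.png",w[:,:,::-1])
cv2.imwrite("pics/s3.png",sc[:,:,::-1])
a=cv2.resize(w[0:250,0:420],(800,476));cv2.imwrite("pics/w3c.png",a[:,:,::-1])
E
```

```text
t 8.6833 deck [-0.001  -0.0007  0.0635] rot deg [ 0.1  -0.06 -0.08] q [0.276 1.017 1.107 2.165 0.153 1.841] F [-0.4  1.1  0. ] w 0.0242 0.0 v 0.046
```

View pics/w3c.png

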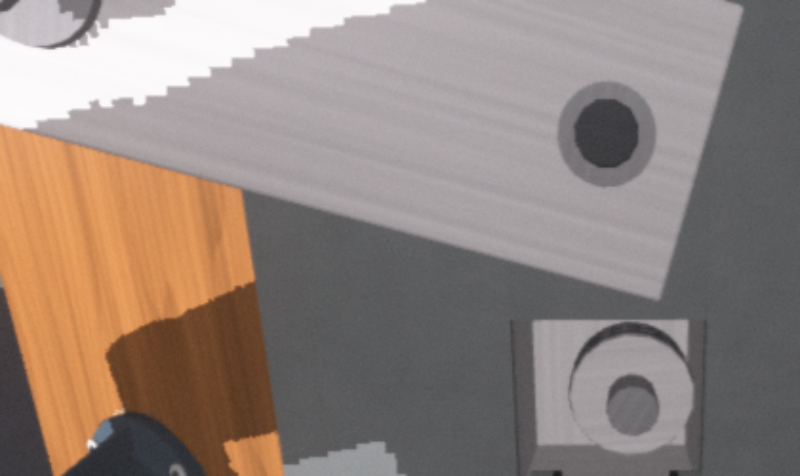

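The view shows the cartridge seated in the well, knob outwards, resting against its lower wall (knob at crop (632,403)). The cover is clear and open. Next I'll fit a small kinematic model from the logged poses, because joint 4 may limit reach at the wing, and measure the cover angle from its edge.

```bash
cat > fk.py <<'E'
from h import *
def fk(q,p):
    Ry=lambda a:R.from_rotvec([0,a,0]);Rz=lambda a:R.from_rotvec([0,0,a]);Rx=lambda a:R.from_rotvec([a,0,0])
    A=Rz(q[0]);x=A.apply([p[0],p[8],p[1]])
    A=A*Ry(q[1]);x=x+A.apply([0,0,p[2]])
    A=A*Ry(-q[2]);x=x+A.apply([p[3],0,p[4]])
    A=A*Ry(q[3]);x=x+A.apply([p[5],0,p[6]])
    A=A*Rz(p[9]*q[4]);x=x+A.apply([p[7],0,0])
    A=A*Rx(p[10]*q[5])
    return x,A
E
python3 - <<'E'
from fk import *
S=[]  # q, pos, orient
S.append(([-1.16702,.238779,-.014259,1.319174,0,1.570812],[.206108,-.482408,.230677],q2R([0,.97969,.20051,0])))
S.append(([-.378676,.472063,.238309,1.33837,-.000295,1.542189],[.604761,-.240719,.191846],down(-20)))
L=[([.261,1.043,1.253,2.267,.149,1.836],[.0068,.0082,.0935],[-.93,.38,.23]),([.278,.991,1.031,2.113,.154,1.843],[-.0005,-.0011,.0548],[-.04,-.01,-.07]),
([.291,.903,.693,1.862,.160,1.854],[-.0005,-.0007,-.0125],[.06,-.05,-.09]),([.276,1.017,1.107,2.165,.153,1.841],[-.001,-.0007,.0635],[.1,-.06,-.08])]
for q,d,e in L:S.append((q,dpt(*d),decktool()*R.from_rotvec(np.radians(e))))
best=None
for s5 in(1,-1):
  for s6 in(1,-1):
    tool0=None
    def fun(v):
        p=np.r_[v[:9],s5,s6];C=R.from_rotvec(v[9:12]);r=[]
        for q,x,A in S:
            X,B=fk(q,p);r+=list((X-x)*10)+list((B*C).inv().__mul__(A).as_rotvec())
        return np.r_[r,1e-3*(v[:9]-[0,.3,.35,.35,0,.05,0,.2,0])]
    for st in range(12):
        C0=R.random(random_state=st).as_rotvec()
        o=least_squares(fun,np.r_[0,.3,.35,.35,0,.05,0,.2,0,C0])
        if best is None or o.cost<best[0]:best=(o.cost,s5,s6,o.x,o.fun)
print(best[:3],best[3].round(4));f=best[4][:36].reshape(-1,6);print(f[:,:3].__abs__().max()/10,abs(f[:,3:]).max())
np.save("fk.npy",np.r_[best[3],best[1],best[2]])
# cover angle from edge
c=np.load("w3.npy",allow_pickle=True).item();o_,D=deck(DP)
def ondeck(uv,h):
    d=q2R(c['attitude']).apply([(uv[0]-c['cx'])/c['fx'],-(uv[1]-c['cy'])/c['fy'],-1]);a=D.inv().apply(c['origin']-o_);d=D.inv().apply(d)
    return a+d*(h-a[2])/d[2]
P=[ondeck(np.array(u)/1.905,.004) for u in((242,188),(660,298),(742,5),(607,133))];print(np.array(P).round(4))
v=P[0]-P[1];print("cover angle",np.arctan2(v[0],v[1]))
v=P[1]-P[2];print("end edge angle",np.arctan2(-v[1],v[0])+0)
E
```

```text
(np.float64(1.1597302602621059e-05), 1, 1) [-4.000e-04  1.955e-01  5.725e-01  3.964e-01  2.490e-02  1.399e-01
  2.000e-04  3.060e-01 -0.000e+00 -2.000e-04  1.571e+00  2.000e-04]
0.00023355744511255327 0.0011472098979264315
[[ 0.1095 -0.0719  0.004 ]
 [-0.0139 -0.0398  0.004 ]
 [-0.0347 -0.1199  0.004 ]
 [ 0.0023 -0.0871  0.004 ]]
cover angle 1.8253612957289354
end edge angle -1.3167002357885829
```

```bash
cat >> fk.py <<'E'
V=np.load("fk.npy") if __import__('os').path.exists("fk.npy") else None
LO=np.array([-2.66,-1.03,-1.14,-1.82,-1.45,-3.14]);HI=np.array([2.66,1.9,1.46,2.27,1.34,3.14])
def FK(q): x,A=fk(q,np.r_[V[:9],V[12:]]);return x,A*R.from_rotvec(V[9:12])
def IK(x,A,q0):
    f=lambda q:np.r_[(FK(q)[0]-x)*10,(FK(q)[1].inv()*A).as_rotvec()]
    o=least_squares(f,np.clip(q0,LO+.01,HI-.01),bounds=(LO,HI));return o.x,np.abs(o.fun).max()
def wing(a,h): return dpt(.16*np.sin(a),-.085+.16*np.cos(a),h)
E
python3 - <<'E'
from fk import *
q0=arm.read_state()['joints']
q=q0.copy();q[5]-=1.3
for h in(.027,.04,.06,.08):
    qq,e=IK(wing(1.825,h),decktool(-75.4),q);print(h,qq.round(3),round(e,4))
q=IK(wing(1.825,.027),decktool(-75.4),q)[0]
for a in np.linspace(1.825,0,8):
    q,e=IK(wing(a,.027),decktool(np.degrees(a)-180),q);print(round(a,2),q.round(3),round(e,4))
q,e=IK(wing(0,.013),decktool(-180),q);print(q.round(3),e)
q,e=IK(wing(0,.013),decktool(-87),q);print(q.round(3),e)
E
```

```text
0.027 [0.507 0.744 0.656 1.941 0.261 0.736] 0.0
0.04 [0.502 0.758 0.71  1.984 0.259 0.731] 0.0
0.06 [0.495 0.782 0.803 2.054 0.255 0.725] 0.0
0.08 [0.488 0.814 0.911 2.132 0.252 0.719] 0.0
1.82 [0.507 0.744 0.656 1.941 0.261 0.735] 0.0
1.56 [0.459 0.693 0.56  1.908 0.239 0.431] 0.0
1.3 [0.403 0.667 0.501 1.887 0.214 0.118] 0.0
1.04 [ 0.343  0.666  0.478  1.875  0.186 -0.196] 0.0
0.78 [ 0.287  0.691  0.492  1.872  0.159 -0.507] 0.0
0.52 [ 0.24   0.739  0.542  1.881  0.137 -0.809] 0.0
0.26 [ 0.208  0.806  0.628  1.903  0.121 -1.098] 0.0
0.0 [ 0.19   0.891  0.753  1.945  0.112 -1.375] 0.0
[ 0.192  0.877  0.693  1.899  0.113 -1.373] 3.729516695472057e-13
[0.192 0.877 0.693 1.899 0.113 0.25 ] 2.220446049250313e-15
```

```bash
python3 - <<'E'
from fk import *
T=decktool(-75.4);x=wing(1.825,.085)-.04*T.apply([1,0,0])
print(IK(x,T,[.5,.8,.9,2.1,.25,.7]));s=arm.read_state()
print(row(x,T)); 
# midpoint twin: half way
E
```

```text
(array([0.4536244 , 0.8975285 , 1.04800423, 2.19259674, 0.23684619,
       0.68679677]), np.float64(1.1040922828775555e-09))
[0.3819, -0.3887, -0.0725, -0.0024, -0.0005, -0.8369]
```

{"method": "apply_moves", "body": {
  "plan": [
    [[0.03, -0.03, -0.07, 0, 0, -0.07], [0.07, -0.07, -0.07, 0, 0, -0.14], [0.11, -0.11, -0.07, 0, 0, -0.21], [0.15, -0.15, -0.07, 0, 0, -0.28], [0.19, -0.19, -0.07, 0, 0, -0.35], [0.23, -0.23, -0.07, 0, 0, -0.42], [0.27, -0.27, -0.07, 0, 0, -0.49], [0.3, -0.3, -0.07, 0, 0, -0.56], [0.34, -0.34, -0.07, 0, 0, -0.63], [0.38, -0.39, -0.07, 0, 0, -0.7]]
  ],
  "gripper": 0.6
}}

```text
t: 9.62
ee_pos: [0.5397, 0.3433, 0.2463]
orientation: [-0.254, 0.239, 0.935, -0.056]
ft_force: [0.7, 0.3, 0.2]
width: 0.0513
grasp_force: 0.0
```

{"method": "apply_moves", "body": {
  "plan": [
    [[0, 0, 0, 0, 0, -0.07], [0, 0, 0, 0, 0, -0.137], [0, 0, 0, 0, 0, -0.137], [0, 0, 0, 0, 0, -0.137], [0, 0, 0, 0, 0, -0.137]]
  ]
}}

```text
t: 10.03
ee_pos: [0.5404, 0.3429, 0.2466]
orientation: [-0.258, 0.141, 0.955, -0.03]
ft_force: [-0.1, -0.3, 0.2]
width: 0.0513
grasp_force: 0.0
```

```bash
python3 - <<'E'
from h import *
rep()
c=arm.calibration("wrist");w=arm.capture("wrist");np.save("w4.npy",c,allow_pickle=True)
print(proj(c,[dpt(.1549,-.1252,.0505),dpt(.1549,-.1252,.0265)]))
a=cv2.resize(w[0:300,120:520],(800,600));cv2.imwrite("pics/w4.png",a[:,:,::-1])
E
```

```text
t 10.0333 deck [ 0.1167 -0.1144  0.0846] rot deg [ 1.90e-01  4.00e-02 -7.52e+01] q [0.453 0.898 1.047 2.194 0.237 0.689] F [0.2 0.3 0.1] w 0.0513 0.0 v 0.008
[[327.81798026 165.18476183]
 [327.34119436 158.57957964]]
```

View pics/w4.png

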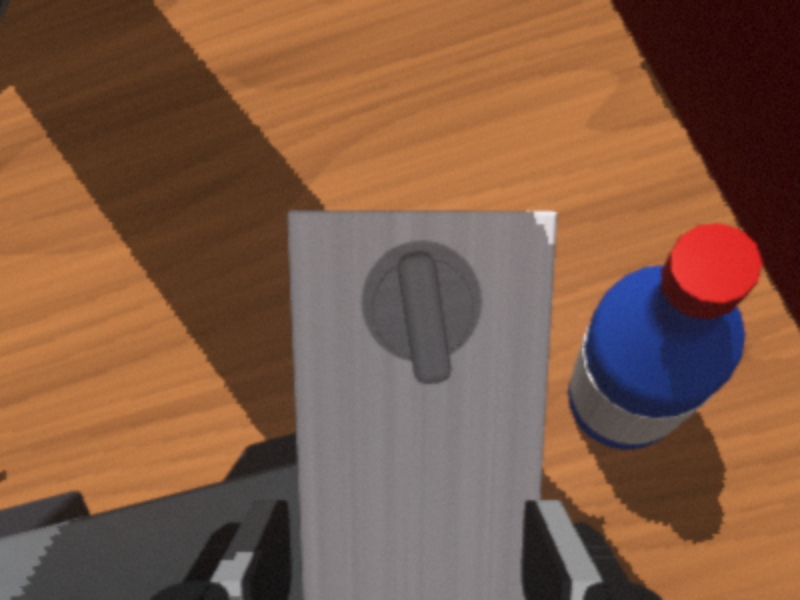

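Wrist view: the wing's top centre is at crop (425,317), with ends at (417,255) and (433,380), so it is turned about −7° from the tool x axis. The spray bottle is clear to the right. Computing the grasp.

```bash
python3 - <<'E'
from fk import *
c=np.load("w4.npy",allow_pickle=True).item();o_,D=deck(DP)
def ondeck(uv,h):
    d=q2R(c['attitude']).apply([(uv[0]-c['cx'])/c['fx'],-(uv[1]-c['cy'])/c['fy'],-1]);a=D.inv().apply(c['origin']-o_);d=D.inv().apply(d)
    return a+d*(h-a[2])/d[2]
f=lambda u:np.array(u)/2+[120,0]
e1,e2,fl=ondeck(f((417,255)),.0505),ondeck(f((433,380)),.0505),ondeck(f((421,302)),.0265)
k=[ondeck(f(u),.006) for u in((289,211),(556,211))]
w=(e1+e2)/2;v=e1-e2;b=np.degrees(np.arctan2(v[0],v[1]))
print(w,fl,np.linalg.norm(v),b);print("end mid",sum(k)/2,np.linalg.norm(k[0]-k[1]))
for n,p in(("wing",w),("fl",fl)):
    r=p[:2]-[0,-.085];print(n,np.linalg.norm(r),np.arctan2(r[0],r[1]))
r=(sum(k)/2)[:2]-[0,-.085];print(np.linalg.norm(r),np.arctan2(r[0],r[1]))
for h in(.06,.027):
  for ww in (w,):
    x=o_+D.apply([ww[0],ww[1],h]);print(h,row(x,decktool(b-180)))
E
```

```text
[ 0.15711367 -0.12831414  0.0505    ] [ 0.15868854 -0.12807884  0.0265    ] 0.03246040347002693 97.0992676549877
end mid [ 0.18312536 -0.13524404  0.006     ] 0.08231177384342071
wing 0.16297490509450102 1.8398007835353558
fl 0.16443187141205287 1.835875758891521
0.18989302555794893 1.8385764006237524
0.06 [0.1424, 0.0108, 0.0826, -0.0011, -0.0015, -0.0852]
0.027 [0.1421, 0.011, 0.1926, -0.0011, -0.0015, -0.0852]
```

{"method": "apply_moves", "body": {
  "plan": [
    [[0.04, 0, 0, 0, 0, -0.04], [0.09, 0.005, 0.01, 0, 0, -0.085], [0.14, 0.01, 0.03, 0, 0, -0.085], [0.142, 0.01, 0.07, 0, 0, -0.085], [0.142, 0.01, 0.11, 0, 0, -0.085], [0.142, 0.01, 0.15, 0, 0, -0.085], [0.142, 0.01, 0.18, 0, 0, -0.085], [0.142, 0.01, 0.19, 0, 0, -0.085], [0.142, 0.01, 0.19, 0, 0, -0.085]]
  ]
}}

```text
t: 10.83
ee_pos: [0.477, 0.3586, 0.2175]
orientation: [-0.26, 0.076, 0.963, -0.012]
ft_force: [-0.2, 0.2, -0.1]
width: 0.0512
grasp_force: 0.0
```

{"method": "apply_moves", "body": {
  "plan": [
    [[0, 0, 0, 0, 0, 0], [0, 0, 0, 0, 0, 0], [0, 0, 0, 0, 0, 0], [0, 0, 0, 0, 0, 0], [0, 0, 0, 0, 0, 0], [0, 0, 0, 0, 0, 0], [0, 0, 0, 0, 0, 0], [0, 0, 0, 0, 0, 0]]
  ],
  "gripper": 0
}}

```text
t: 11.5
ee_pos: [0.4777, 0.359, 0.2179]
orientation: [-0.259, 0.075, 0.963, -0.011]
ft_force: [2.6, 0.7, 0.9]
width: 0.0088
grasp_force: 61.4
```

```bash
python3 - <<'E'
from h import *
s=rep();print(s['moment'])
E
```

```text
t 11.5 deck [ 0.1571 -0.1282  0.0282] rot deg [ 1.000e-01  2.000e-02 -8.307e+01] q [0.511 0.746 0.664 1.948 0.263 0.605] F [-1.8 -0.8  2.1] w 0.0088 61.4 v 0.003
[ 0.15377624 -0.82530214 -0.1594242 ]
```

```bash
cat > sw.py <<'E'
from fk import *
import sys,json
PV=np.array([.002,-.087])
def pose(a,h=.028,b=None,r=.1605):
    return dpt(PV[0]+r*np.sin(a),PV[1]+r*np.cos(a),h),decktool((np.degrees(a) if b is None else b)-180)
E
python3 - <<'E'
from sw import *
s=arm.read_state();base=(s['ee_pos'],q2R(s['orientation']))
A0=1.8304;b=lambda a:96.93*a/A0
for seq in (np.linspace(A0,1.0,11)[1:],np.linspace(1.0,.2,11)[1:]):
    rows=[[round(v,3)+0 for v in row(*pose(a,b=b(a)),base=base)] for a in seq]
    print(json.dumps([rows])); base=pose(seq[-1],b=b(seq[-1]))
E
```

```text
[[[0.004, -0.044, 0.001, -0.001, -0.001, -0.049], [0.005, -0.089, 0.001, -0.001, -0.001, -0.098], [0.002, -0.133, 0.001, -0.001, -0.001, -0.147], [-0.005, -0.177, 0.001, -0.001, -0.001, -0.195], [-0.015, -0.22, 0.001, 0.0, -0.001, -0.244], [-0.029, -0.262, 0.001, 0.0, -0.001, -0.293], [-0.046, -0.303, 0.001, 0.0, -0.001, -0.342], [-0.067, -0.343, 0.001, 0.0, -0.001, -0.391], [-0.091, -0.38, 0.001, 0.0, -0.001, -0.44], [-0.118, -0.415, 0.001, 0.0, -0.001, -0.489]]]
[[[0.002, -0.043, 0.0, 0.0, 0.0, -0.047], [0.0, -0.086, 0.0, 0.0, 0.0, -0.094], [-0.006, -0.128, 0.0, 0.0, 0.0, -0.141], [-0.014, -0.17, 0.0, 0.0, 0.0, -0.188], [-0.026, -0.211, 0.0, 0.0, 0.0, -0.235], [-0.042, -0.251, 0.0, 0.0, 0.0, -0.282], [-0.06, -0.29, 0.0, 0.0, 0.0, -0.33], [-0.081, -0.327, 0.0, 0.0, 0.0, -0.377], [-0.106, -0.362, 0.0, 0.0, 0.0, -0.424], [-0.133, -0.395, 0.0, 0.0, 0.0, -0.471]]]
```

{"method": "apply_moves", "body": {
  "plan": [
    [[0.004, -0.044, 0, 0, 0, -0.049], [0.005, -0.089, 0, 0, 0, -0.098], [0.002, -0.133, 0, 0, 0, -0.147], [-0.005, -0.177, 0, 0, 0, -0.195], [-0.015, -0.22, 0, 0, 0, -0.244], [-0.029, -0.262, 0, 0, 0, -0.293], [-0.046, -0.303, 0, 0, 0, -0.342], [-0.067, -0.343, 0, 0, 0, -0.391], [-0.091, -0.38, 0, 0, 0, -0.44], [-0.118, -0.415, 0, 0, 0, -0.489]]
  ]
}}

```text
t: 12.33
ee_pos: [0.4914, 0.2306, 0.2078]
orientation: [-0.243, -0.293, 0.921, 0.087]
ft_force: [6.2, 5.5, -0.2]
width: 0.0086
grasp_force: 61.4
```

```bash
python3 - <<'E'
from sw import *
s=rep();p=dpt(0,0,0);o,D=deck(DP);l=D.inv().apply(s['ee_pos']-o)[:2]-PV;print(np.hypot(*l),np.arctan2(l[0],l[1]))
E
```

```text
t 12.3333 deck [ 0.1362 -0.0004  0.0285] rot deg [-5.0000e-02 -0.0000e+00 -1.2734e+02] q [ 0.336  0.668  0.482  1.878  0.183 -0.326] F [-5.2 -5.7  2.8] w 0.0086 61.4 v 1.115
0.15967174785362676 0.997827190730918
```

{"method": "apply_moves", "body": {
  "plan": [
    [[0.002, -0.043, 0, 0, 0, -0.047], [0, -0.086, 0, 0, 0, -0.094], [-0.006, -0.128, 0, 0, 0, -0.141], [-0.014, -0.17, 0, 0, 0, -0.188], [-0.026, -0.211, 0, 0, 0, -0.235], [-0.042, -0.251, 0, 0, 0, -0.282], [-0.06, -0.29, 0, 0, 0, -0.33], [-0.081, -0.327, 0, 0, 0, -0.377], [-0.106, -0.362, 0, 0, 0, -0.424], [-0.133, -0.395, 0, 0, 0, -0.471]]
  ]
}}

```text
t: 13.17
ee_pos: [0.5775, 0.158, 0.1567]
orientation: [-0.196, -0.605, 0.752, 0.171]
ft_force: [1.0, 8.5, 6.2]
width: 0.009
grasp_force: 62.0
```

{"method": "apply_moves", "body": {
  "plan": [
    [[0, 0, 0, 0, 0, 0], [0, 0, 0, 0, 0, 0]]
  ]
}}

```text
t: 13.33
ee_pos: [0.5788, 0.1577, 0.1559]
orientation: [-0.195, -0.604, 0.754, 0.169]
ft_force: [7.8, 4.3, 3.3]
width: 0.0087
grasp_force: 61.9
```

```bash
python3 - <<'E'
from sw import *
s=rep();o,D=deck(DP);l=D.inv().apply(s['ee_pos']-o)[:2]-PV;print(np.hypot(*l),np.arctan2(l[0],l[1]))
base=pose(.2,b=10.59)
for a in(.1,.03,0,-.015):print([round(v,3) for v in row(*pose(a,b=max(0,96.93*a/1.8304)),base=base)],[round(v,3) for v in row(*pose(a,b=max(0,96.93*a/1.8304)))])
E
```

```text
t 13.3333 deck [0.0323 0.0693 0.0286] rot deg [-1.2000e-01 -8.0000e-02 -1.6952e+02] q [ 0.205  0.825  0.659  1.915  0.12  -1.179] F [-5.  -4.6  6.7] w 0.0087 61.9 v 0.015
0.1592297199717223 0.1916936601383927
[-0.002, -0.053, 0.0, 0.0, 0.0, -0.059] [0.002, -0.049, 0.002, -0.001, 0.001, -0.058]
[-0.006, -0.091, 0.0, 0.0, 0.0, -0.1] [-0.002, -0.086, 0.002, -0.001, 0.001, -0.099]
[-0.009, -0.106, -0.0, -0.0, 0.0, -0.118] [-0.005, -0.102, 0.002, -0.001, 0.001, -0.116]
[-0.011, -0.114, 0.0, -0.0, 0.0, -0.118] [-0.006, -0.11, 0.002, -0.001, 0.001, -0.116]
```

{"method": "apply_moves", "body": {
  "plan": [
    [[-0.001, -0.026, 0, 0, 0, -0.03], [-0.002, -0.053, 0, 0, 0, -0.059], [-0.004, -0.075, 0, 0, 0, -0.082], [-0.006, -0.091, 0, 0, 0, -0.1], [-0.008, -0.1, 0, 0, 0, -0.11], [-0.009, -0.106, 0, 0, 0, -0.118], [-0.009, -0.106, 0, 0, 0, -0.118]]
  ]
}}

```text
t: 13.92
ee_pos: [0.6046, 0.1539, 0.14]
orientation: [-0.18, -0.672, 0.694, 0.187]
ft_force: [2.0, 5.6, 2.7]
width: 0.0084
grasp_force: 61.4
```

```bash
python3 - <<'E'
from sw import *
s=rep();o,D=deck(DP);l=D.inv().apply(s['ee_pos']-o)[:2]-PV;print(np.hypot(*l),np.arctan2(l[0],l[1]))
E
```

```text
t 13.9167 deck [0.0019 0.0722 0.0278] rot deg [ 5.0000e-02 -2.0000e-01  1.7982e+02] q [ 0.193  0.891  0.756  1.95   0.115 -1.375] F [-0.2 -5.7  3.2] w 0.0084 61.4 v 0.018
0.15923065619053298 -0.0003774649931228578
```

{"method": "apply_moves", "body": {
  "plan": [
    [[0, -0.004, 0, 0, 0, 0], [0, -0.008, 0, 0, 0, 0], [0, -0.012, 0, 0, 0, 0], [0, -0.012, 0, 0, 0, 0]]
  ]
}}

```text
t: 14.25
ee_pos: [0.6059, 0.1538, 0.1393]
orientation: [-0.181, -0.671, 0.694, 0.189]
ft_force: [-5.0, 5.4, 7.2]
width: 0.0086
grasp_force: 61.4
```

```bash
python3 - <<'E'
from sw import *
s=rep();o,D=deck(DP);l=D.inv().apply(s['ee_pos']-o)[:2]-PV;print(np.hypot(*l),np.arctan2(l[0],l[1]),s['moment'])
E
```

```text
t 14.25 deck [0.0004 0.0722 0.0278] rot deg [ 4.0000e-02 -5.3000e-01  1.7988e+02] q [ 0.192  0.899  0.768  1.958  0.115 -1.375] F [ 8.1 -5.2  3.6] w 0.0086 61.4 v 0.004
0.15922235699704812 -0.009945837532885709 [ 1.07677056  1.3314538  -0.57737868]
```

The cover has reached its stop, with about 8 N of reaction. Pressing the stud down now.

{"method": "apply_moves", "body": {
  "plan": [
    [[-0.002, 0.002, 0.006, 0, 0, 0], [-0.004, 0.004, 0.012, 0, 0, 0], [-0.004, 0.004, 0.02, 0, 0, 0], [-0.004, 0.004, 0.028, 0, 0, 0], [-0.004, 0.004, 0.036, 0, 0, 0], [-0.004, 0.004, 0.042, 0, 0, 0], [-0.004, 0.004, 0.046, 0, 0, 0], [-0.004, 0.004, 0.046, 0, 0, 0]]
  ]
}}

```text
t: 14.92
ee_pos: [0.5994, 0.1543, 0.1285]
orientation: [-0.18, -0.671, 0.694, 0.187]
ft_force: [1.7, 0.7, 9.3]
width: 0.0089
grasp_force: 62.3
```

```bash
python3 - <<'E'
from sw import *
s=rep();print(s['moment'])
E
```

```text
t 14.9167 deck [0.0007 0.072  0.0151] rot deg [-6.000e-02 -1.400e-01  1.799e+02] q [ 0.195  0.881  0.706  1.909  0.114 -1.372] F [ 3.2 -0.7  8.9] w 0.0089 62.3 v 0.005
[ 0.1781222   0.27484557 -0.04723298]
```

Pressed 12.7 mm with a 9 N spring force, as expected. Turning clockwise, which is positive about tool z.

{"method": "apply_moves", "body": {
  "plan": [
    [[0, 0, 0.004, 0, 0, 0], [0, 0, 0.004, 0, 0, 0.06], [0, 0, 0.004, 0, 0, 0.12], [0, 0, 0.004, 0, 0, 0.18], [0, 0, 0.004, 0, 0, 0.24], [0, 0, 0.004, 0, 0, 0.3], [0, 0, 0.004, 0, 0, 0.36], [0, 0, 0.004, 0, 0, 0.42], [0, 0, 0.004, 0, 0, 0.48], [0, 0, 0.004, 0, 0, 0.54]]
  ]
}}

```text
t: 15.75
ee_pos: [0.5991, 0.1544, 0.1283]
orientation: [-0.241, -0.324, 0.91, 0.095]
ft_force: [3.7, 1.1, 16.6]
width: 0.0088
grasp_force: 63.3
```

```bash
python3 - <<'E'
from sw import *
s=rep();print(s['moment'])
E
```

```text
t 15.75 deck [0.0009 0.072  0.0149] rot deg [ 2.0000e-02  2.0000e-02 -1.3123e+02] q [ 0.195  0.879  0.702  1.906  0.115 -0.519] F [ 5.1 -1.2 16.2] w 0.0088 63.3 v 1.123
[ 0.16597346  0.73555844 -0.01865435]
```

{"method": "apply_moves", "body": {
  "plan": [
    [[0, 0, 0, 0, 0, 0.07], [0, 0, 0, 0, 0, 0.14], [0, 0, 0, 0, 0, 0.21], [0, 0, 0, 0, 0, 0.28], [0, 0, 0, 0, 0, 0.35], [0, 0, 0, 0, 0, 0.41], [0, 0, 0, 0, 0, 0.45], [0, 0, 0, 0, 0, 0.475], [0, 0, 0, 0, 0, 0.475], [0, 0, 0, 0, 0, 0.475]]
  ]
}}

```text
t: 16.58
ee_pos: [0.5991, 0.1545, 0.1283]
orientation: [-0.259, 0.028, 0.965, 0.002]
ft_force: [3.8, 2.3, 17.0]
width: 0.0084
grasp_force: 63.3
```

```bash
python3 - <<'E'
from sw import *
s=rep();print(s['moment'])
E
```

```text
t 16.5833 deck [0.0009 0.0718 0.0149] rot deg [ 1.000e-02  2.000e-02 -8.874e+01] q [0.196 0.879 0.702 1.906 0.115 0.223] F [ 5.3 -2.4 16.6] w 0.0084 63.3 v 0.006
[ 0.30815065  0.7870876  -0.21197477]
```

{"method": "apply_moves", "body": {
  "plan": [
    [[0, 0, -0.004, 0, 0, 0], [0, 0, -0.008, 0, 0, 0], [0, 0, -0.012, 0, 0, 0], [0, 0, -0.016, 0, 0, 0], [0, 0, -0.02, 0, 0, 0], [0, 0, -0.02, 0, 0, 0]]
  ]
}}

```text
t: 17.08
ee_pos: [0.6015, 0.1545, 0.1325]
orientation: [-0.26, 0.028, 0.965, 0.002]
ft_force: [-0.8, 2.3, 8.7]
width: 0.0087
grasp_force: 62.1
```

```bash
python3 - <<'E'
from sw import *
s=rep();print(s['moment'])
E
```

```text
t 17.0833 deck [0.0009 0.0717 0.0197] rot deg [  0.14   0.11 -88.75] q [0.195 0.886 0.726 1.926 0.115 0.222] F [ 5.1 -2.3  7. ] w 0.0087 62.1 v 0.007
[ 0.412253    0.69474725 -0.15414932]
```

{"method": "apply_moves", "body": {
  "plan": [
    [[0, 0, -0.002, 0, 0, 0], [0, 0, -0.004, 0, 0, 0], [0, 0, -0.006, 0, 0, 0], [0, 0, -0.006, 0, 0, 0]]
  ]
}}

```text
t: 17.42
ee_pos: [0.6017, 0.1544, 0.1328]
orientation: [-0.261, 0.028, 0.965, 0.001]
ft_force: [-5.0, 2.7, 2.4]
width: 0.009
grasp_force: 60.8
```

```bash
python3 - <<'E'
from sw import *
s=rep();print(s['moment'])
E
```

```text
t 17.4167 deck [0.0009 0.0718 0.0201] rot deg [  0.28   0.2  -88.74] q [0.195 0.889 0.732 1.931 0.115 0.222] F [ 5.6 -2.5 -0.4] w 0.009 60.8 v 0.001
[ 0.51311863  0.71872027 -0.34643883]
```

It is caught: raising the command 1.8 mm moved it only 0.4 mm while the spring force went to zero. Releasing and withdrawing.

{"method": "apply_moves", "body": {
  "plan": [
    [[0, 0, 0, 0, 0, 0], [0, 0, 0, 0, 0, 0], [0, 0, 0, 0, 0, 0], [0, 0, 0, 0, 0, 0], [0, 0, 0, 0, 0, 0]]
  ],
  "gripper": 0.5
}}

```text
t: 17.83
ee_pos: [0.6031, 0.1538, 0.1327]
orientation: [-0.26, 0.028, 0.965, 0.001]
ft_force: [-0.6, -0.6, 1.0]
width: 0.0426
grasp_force: 0.0
```

{"method": "apply_moves", "body": {
  "plan": [
    [[0, 0, -0.03, 0, 0, 0], [0, 0, -0.07, 0, 0, 0], [0, 0, -0.12, 0, 0, 0], [0, 0, -0.18, 0, 0, 0], [-0.08, 0, -0.2, 0, 0, 0], [-0.16, 0, -0.2, 0, 0, 0], [-0.2, 0, -0.2, 0, 0, 0], [-0.2, 0, -0.2, 0, 0, 0], [-0.2, 0, -0.2, 0, 0, 0]]
  ]
}}

```text
t: 18.58
ee_pos: [0.6717, 0.1477, 0.1481]
orientation: [-0.256, 0.028, 0.966, 0.002]
ft_force: [-0.4, -0.5, 0.7]
width: 0.0428
grasp_force: 0.0
```

```bash
python3 - <<'E'
from sw import *
rep()
w=arm.capture("wrist");sc=arm.capture("side")
a=cv2.resize(w[0:300,120:520],(533,400));b=cv2.resize(sc[95:225,180:267+3],(266,400))
cv2.imwrite("pics/f.png",np.hstack([a,cv2.resize(sc[100:230,205:335],(267,400))])[:,:,::-1])
E
```

```text
t 18.5833 deck [-0.0523  0.0761  0.0684] rot deg [ -0.32  -0.2  -88.69] q [0.171 1.134 1.323 2.268 0.103 0.203] F [0.7 0.5 0.4] w 0.0428 0.0 v 0.045
```

View pics/f.png

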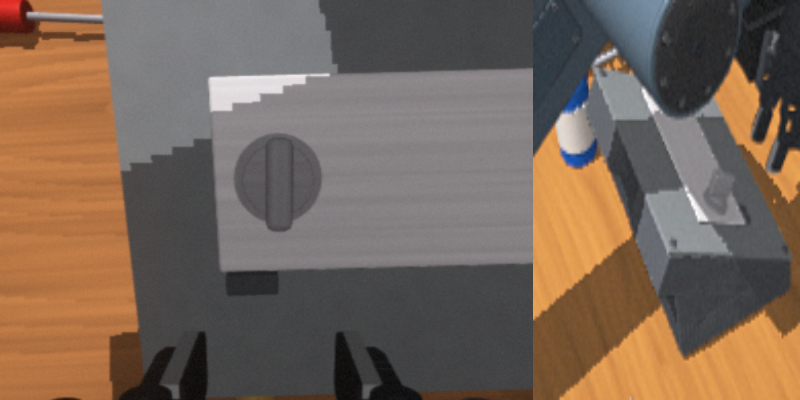

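The final view shows the cover shut against its stop block (252,283), the wing lying across the cover (279,183) with the stud down, and the gripper clear.

```bash
python3 -c "
from cell import arm
print(arm.close_job())"
```

```text
the job is handed in; nothing more can be done
None
```

The job is handed in, though the hand-in gave no verdict: the cartridge is seated knob outwards in the well, the cover is shut against its stop, and the stud is pressed, turned a quarter turn clockwise and caught, with the arm clear after about 19 s of the 64 s allowed.

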